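# Hook and snap the vent cover onto a mini PC

### The arm

A 7-joint arm with a two-finger parallel gripper is mounted at the origin on the work surface. World frame = base frame: x ahead of the robot, y to its left, z up, the work surface at z = 0. Lengths are in m, angles in rad, forces in N, time in s.
With the tool pointing down it reaches from about 0.425 to 1.025 m from the base axis. Payload 3.6 kg.
Tool frame: the origin (TCP) lies between the finger pads; the fingertips stand 17 mm ahead of it and the grasp point (between the pads) lies 2 mm behind it (robot.nose_length is the distance from the TCP to the fingertips, in m); z points along the fingers, y is the line along which they close (so a half turn about z gives the same grasp; the last joint's range is limited). The gripper opens to 85 mm and grips with 20 to 120 N. Pads are 22 mm wide; open, the fingers measure 114 mm over their backs; the gripper's body (76 mm by 85 mm) begins 54 mm behind the grasp point. The pads swing forward as they close: fully open they stand 13 mm farther back than shut.
Start: joints at [-1.31, 0.591, 0.048, 1.609, -0.033, 0.943, -0.034], TCP at [0.252, 0.68, 0.248] pointing down, gripper open.
Joint ranges: [-2.69, 2.69], [-0.47, 2.24], [-1.27, 1.36], [0.19, 2.51], [-1.53, 4.68], [0.08, 2.07], [-3.09, 3.09]. Speed limits (rad/s): [2.57, 2.57, 3.14, 3.14, 3.14, 3.14, 3.14].

### API

Orientations are given as a unit quaternion [x, y, z, w].
In Python, from station import get_state, get_image, robot gives the robot as it stands.
- The arm moves only by the tool creep_tool, called as name([rows], argument=value, ...), one row to a line, values as JSON. Schema: {"type":"object","properties":{"increments":{"type":"array","items":{"type":"object","properties":{"aperture":{"type":"number"},"pos":{"type":"array","items":{"type":"number"},"minItems":3,"maxItems":3},"twist":{"type":"number"}},"additionalProperties":false,"required":["aperture"]},"minItems":1,"maxItems":20},"grip_n":{"type":"number"},"only":{"type":"string"},"quiet":{"type":"boolean"},"lines":{"type":"string"}},"required":["increments"],"additionalProperties":false}. increments is a list of rows, 1 to 20 of them, each an object with the fields aperture (the finger opening in m), pos (a list: dx, dy, dz in a scale on which 1.0 is 0.75 m), twist (a turn about the tool's z in a scale on which 1.0 is 2 rad); a field left out counts as zero (the opening has to be given); each row shifts and turns the commanded pose from where the row before left it, along the tool's axes as they then stand; what a row does not reach is not made up. A row lasts 1/12 s, in which the tool goes at most 0.0417 m and 0.125 rad, less where a joint would pass 70% of its speed; a pose out of reach is approached as far as the arm can. The fingers move at their own pace and stop on an object; grip_n is the grip in N (left out, the last holds). Time passes only in rows, so rows that do not move let the fingers close. The tool returns the time, the measured TCP pose, the force, the opening and the grip force at its end. only (a regular expression) keeps the lines of the reply that match it, lines (a string "A,B") keeps lines A to B, and quiet returns only ok. Shift and turn numbers lie between -1 and 1, and a call with a number outside is refused. Input that does not fit is refused with a message, and nothing moves.
- get_state(): the state, without advancing time (a new reading comes with each control period).
- get_image(name): name is "side" or "top" or "wrist"; returns a dict with "frame" (480x640x3 uint8, red, green, blue), "range_z" (480x640 float32, m along the optical axis (not along the pixel's ray), 0 where there is no reading), "fx", "fy", "cx", "cy" (pixels), "T" (4x4, takes a point from camera to world coordinates). Camera axes: x right, y down, z forward; pixel columns grow to the right and rows downward; lengths in m; the calibration is good to about 2 mm. A picture is of the moment at which its call begins.
- robot.sign_off(): hands the job in; it is judged then, once.
The state is a dict: "clock": time; "joints": joint angles; "qd": joint speeds; "tau": joint torques, N m; "eef_pos": TCP position; "orientation": TCP orientation; "force": force on the tool from outside, world axes, zero at the start; "ft_torque": the same for the moment, N m; "gripper_width": finger opening in m; "gripper_force": force on a finger pad.
Only numpy, scipy, OpenCV 4.12 (cv2) and the standard library are available. Lean on these libraries where they do the work, as an engineer would, in place of code of your own. Each camera call takes 0.05 s, during which the arm holds its last target. There are 200 camera calls.

### The job

Put the loose vent cover back on the mini PC that lies on its side: hook the cover's front lip into the slot under the frame's raised bar while the cover is tilted, then pivot it down until its rear edge snaps under the spring latch and it lies flat in its frame. The frame's height is set differently on every PC and the thin lip breaks easily, so feel your way in lightly, press only as hard as the snap needs, and leave the other things on the desk where they are.

Things in the scene. Friction and masses are not known exactly. Their poses are not given: they have to be found in the camera images.
- case: Mini PC lying on its side: fixed dark steel box 180 x 160 x 60 mm (x, y, z), origin at the centre of its underside on the desk. Its x axis points from the slot end (nearer the robot) to the latch end, z up. On its top sits a black plastic vent frame 157 x 104 mm, which takes the cover.
- seat (a point): Nominal centre of the frame, at its ledge (case 0, 0, 72 mm). The frame stands on height screws: it is fixed during the work and level, but its true offset from here differs each time and is NOT measured: up to 5 mm either way along case x, up to 10 mm either way in height, none in y. So find it by feel. Seated, the cover lies on the ledge, origin at the true centre, axes along the case's.
- slot (a point): Nominal middle of the slot's mouth at ledge height (53 mm to -x of seat; moves with the frame's unmeasured offset). A bar 104 mm wide overhangs it, underside 7 mm and top 12 mm above the ledge; the slot ends at a wall 8 mm further to -x. To +x of the mouth the ledge is flat and solid for 38 mm. Low walls 6 mm high run along both sides, 45 mm from the middle: 3 mm play each side.
- nose (a point): Nominal tip of the sprung latch nose, 28 mm wide (49 mm to +x of seat, 8.3 mm above the ledge, same unmeasured offset). The nose's top is 16 mm above the ledge, its housing reaches 33 mm further to +x. Beside it, at 54 mm from seat, a wall 5 mm high ends the frame. Between 38 mm past the slot's mouth and 40 mm past seat the ledge is open over a fan (72 mm wide).
- cover: Loose grey perforated vent cover, 95 to 160 g: plate 102 x 84 x 6 mm (x -50 to 52), with a lip at its -x end, 11 mm long (tip at x = -61), 70 wide, 3.5 thick, level with the underside. Origin on the underside, z up. Starts flat on the desk, lip roughly towards the robot. The lip enters fully when tilted up to 18 degrees, rear up.
- grip (a point): Middle of the cover's grip fin (cover frame 10, 0, 24 mm). The fin stands across the plate: 12 mm thick along cover x, 46 mm wide along y, from the plate's top (6 mm above the underside) to 30 mm above the underside.
- latch (a joint): Latch nose travel in m: 0 at rest, up to 0.008 pushed back (to case +x). Its top face is a steep slope: pressing the hooked cover's rear down pushes it back 3 mm against 5 to 8 N, then it springs back over the cover's edge. 8 to 14 N straight down on the plate at cover x = 36 mm does it. Let go, a hooked cover rests on the nose, rear end 13 to 17 mm up.
- lip (a point): Middle of the lip's tip at the cover's underside (cover frame -61, 0, 0 mm). The lip is thin: while the cover is tilted (over 10 degrees) the lip alone bears on the PC and breaks at 18 N, so touch and slide it lightly. Nearly flat, the cover breaks if pressed on the PC with over 30 N.
- screwdriver: bystander: screwdriver, 160 mm long, lying between the case and the cover
- mug: bystander: white mug, 80 mm across, 95 mm high; origin at the centre of its underside
- screw_tray: bystander: small open metal tray, 90 x 70 x 22 mm, near the robot; origin at the centre of its underside
- memory_stick: bystander: memory module, 30 x 133 x 9 mm, lying flat
- drive: bystander: flat metal drive, 70 x 100 x 7 mm
- heatsink: bystander: finned metal block, 60 x 60 x 26 mm
- mouse: bystander: computer mouse, 105 x 62 x 24 mm
Not all that is in view belongs to the job. What is shaped like the cover but red, turquoise or yellow is not meant.

How it is judged:
By the outcome, as a careful person would: the job done as asked, in the order asked, and still so for the second after the job is handed in, with the robot touching nothing.
It also fails if it takes over 54 s, if anything falls off the work surface, if the arm or the gripper's body presses on something with over 40 N, if the wrist force passes 120 N, or if a joint passes its speed limit or range.

## Working session

There is one attempt and no reset: what is moved stays moved. The work goes in short steps, Python scripts to look and compute and a tool call to move; the robot and the scene stay as the last step left them, time stands still between calls to the robot, and variables do not carry over. Pictures are saved under pics/ and viewed, at most 10 in all, crops included, and the job is handed in when it is done.

```bash
mkdir -p pics; ls; python3 - <<'E'
from station import get_state,get_image,robot
import cv2,numpy as np
s=get_state();print({k:np.round(v,3) for k,v in s.items()})
a=[]
for n in("top","side"):
    d=get_image(n);np.savez(f"{n}0.npz",**d);cv2.imwrite(f"pics/{n}0.png",d["frame"][:,:,::-1]);print(n,d["fx"],d["cx"],d["cy"],np.round(d["T"],3).tolist())
E
```

```text
pics
{'clock': np.float64(0.0), 'joints': array([-1.31 ,  0.592,  0.048,  1.61 , -0.033,  0.943, -0.034]), 'qd': array([-0.   ,  0.002, -0.001, -0.   ,  0.   , -0.   , -0.002]), 'tau': array([-1.0000e-03, -5.4870e+01,  1.5470e+00, -1.9812e+01,  1.0000e-02,
        9.0000e-03, -0.0000e+00]), 'eef_pos': array([0.252, 0.679, 0.247]), 'orientation': array([ 0.176,  0.984, -0.001, -0.   ]), 'force': array([ 0.275, -0.777,  0.06 ]), 'ft_torque': array([ 0.006,  0.049, -0.037]), 'gripper_force': np.float64(0.0), 'gripper_width': np.float64(0.085)}
top 517.8345793398498 311.11443694481477 249.68706334219968 [[0.012, -0.997, 0.072, 0.383], [-1.0, -0.012, 0.007, -0.078], [-0.006, -0.072, -0.997, 1.539], [0.0, 0.0, 0.0, 1.0]]
side 482.1363811456317 317.2906390175206 241.82401491970856 [[0.902, -0.234, 0.362, 0.007], [-0.431, -0.49, 0.757, -1.183], [0.001, -0.84, -0.543, 0.838], [0.0, 0.0, 0.0, 1.0]]
```

View pics/top0.png

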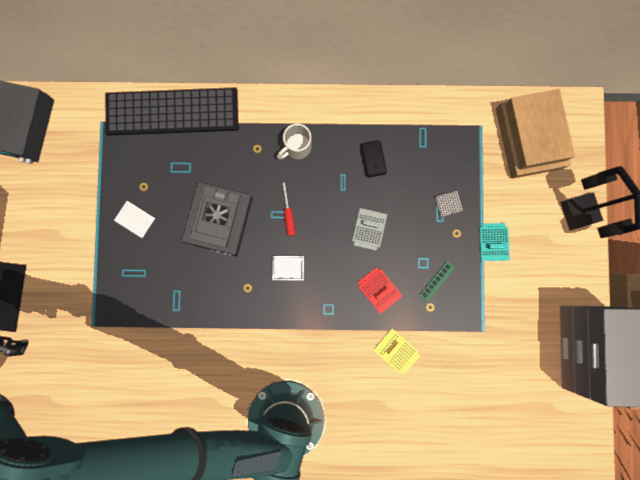

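View pics/side0.png

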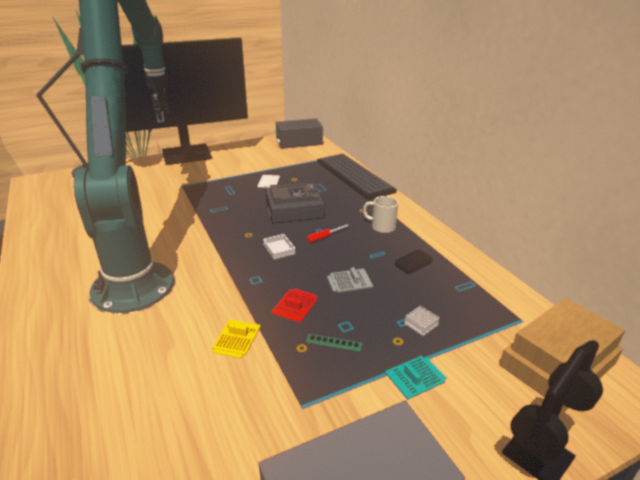

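The top view shows these candidates for the cover: grey at (370,229), red at (380,290), yellow at (397,351) and turquoise at (495,242). Only the grey one fits, with its lip at about (365,246). The case is at (217,217) with the slot at its lower side or left, still to be confirmed. I'll check with an enlarged crop and take first measurements.

```bash
cat > h.py <<'E'
import numpy as np,cv2
from scipy.spatial.transform import Rotation as R
def ray(d,u,v):
    T=d["T"];p=np.array([(u-d["cx"])/d["fx"],(v-d["cy"])/d["fy"],1.0]);return T[:3,3],T[:3,:3]@p
def onplane(d,u,v,z):
    o,r=ray(d,u,v);return o+r*(z-o[2])/r[2]
def tri(d1,p1,d2,p2):
    o1,r1=ray(d1,*p1);o2,r2=ray(d2,*p2)
    s=np.linalg.lstsq(np.stack([r1,-r2],1),o2-o1,rcond=None)[0]
    a,b=o1+r1*s[0],o2+r2*s[1];return (a+b)/2,np.linalg.norm(a-b)
def proj(d,P):
    T=d["T"];q=T[:3,:3].T@(np.array(P)-T[:3,3]);return d["fx"]*q[0]/q[2]+d["cx"],d["fy"]*q[1]/q[2]+d["cy"]
E
python3 - <<'E'
from h import *
d=dict(np.load("top0.npz"));f=d["frame"]
a=cv2.resize(f[195:262,335:405],None,fx=6,fy=6,interpolation=2)[:400,:400]
b=cv2.resize(f[172:262,172:262],None,fx=400/90,fy=400/90,interpolation=2)
cv2.imwrite("pics/crop.png",np.hstack([a,b])[:,:,::-1])
def box(m,z,n):
    c=max(cv2.findContours(m.astype(np.uint8),0,1)[0],key=cv2.contourArea)
    r=cv2.minAreaRect(c);P=[onplane(d,u,v,z) for u,v in cv2.boxPoints(r)]
    c=onplane(d,*r[0],z)
    print(n,r,c.round(3),[ (np.linalg.norm(P[i+1]-P[i]).round(3),np.degrees(np.arctan2(*(P[i+1]-P[i])[1::-1])).round(1)) for i in range(2)])
g=f.astype(int);V=g.max(2)
m=np.zeros(V.shape,bool);m[200:255,340:400]=V[200:255,340:400]>95
box(m,0.006,"cover")
rz=d["range_z"];u,v=np.meshgrid(np.arange(640),np.arange(480))
Z=(d["T"][2,0]*(u-d["cx"])/d["fx"]+d["T"][2,1]*(v-d["cy"])/d["fy"]+d["T"][2,2])*rz+d["T"][2,3]
m=np.zeros(V.shape,bool);m[170:265,170:262]=Z[170:265,170:262]>.045
box(m,.06,"case")
print("case heights",np.round(Z[185:250:6,185:252:6]*1000).astype(int))
print("cover h",np.round(Z[206:254:4,350:392:4]*1000).astype(int))
E
```

```text
cover ((369.5, 228.0), (52.0, 59.0), 90.0) [ 0.56  -0.24   0.006] [(np.float64(0.176), np.float64(-89.3)), (np.float64(0.156), np.float64(-180.0))]
case ((216.55599975585938, 218.28457641601562), (56.462764739990234, 63.83757019042969), 14.574216842651367) [0.577 0.205 0.06 ] [(np.float64(0.185), np.float64(-12.8)), (np.float64(0.164), np.float64(-104.0))]
case heights [[ 2  4 57 58 59 -1 -1 -2 -2  2 -5 -2]
 [ 1  1 58 56 69 85 73 88 63 -3 -1 -1]
 [ 4  2 54 77 69 89 88 87 72 74 61 44]
 [-1  1 60 66 63 76 78 70 72 61 63 22]
 [-2 59 53 74 62 57 61 63 74 63 58 -5]
 [ 3 56 77 64 69 69 62 64 78 57 59 -3]
 [-3 69 79 72 64 65 61 60 73 60 33 -1]
 [-3 68 71 73 74 73 76 68 60 60 11 -1]
 [60 58 86 71 68 70 74 80 62 61  5  0]
 [60 57 88 83 78 84 84 77 62 56 -5 -4]
 [ 1 -1 61 57 59 62 82 64 61 35 -4 -6]]
cover h [[   1   -2    5    3   -1   -3    1   -7   -2   -1    8]
 [  -2    2   -1   -1    5    4    2   -3   -2   -2   -4]
 [   0   -2    3   12   11    4    2    2    9    9   -2]
 [   0   -2    3   10    3    4   11    3    6    6    0]
 [  -5   -1    4    0   29   28   26    5    8   -6    7]
 [   2   -1    3    5    9    0   21   31    4    4    3]
 [  -1   -6    7    2    9    0   10   -1    5    0    5]
 [  -6    7    7    9    4   12   11    7    4    5    3]
 [  -3    5    4    5    6   10    6    3   -4   -1    1]
 [   1    5    2    6    3   -1    5    2    4   -2    3]
 [   0    0    0   -1   10    3    3    5    1   -4    2]
 [   0    6   -4 1539   -3    0   -1    2   -1    1    4]]
```

View pics/crop.png

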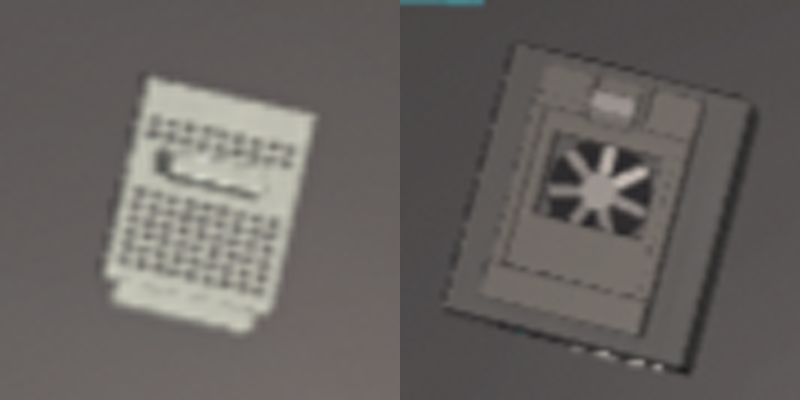

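Grey cover confirmed: plain light-grey plate, fin at about (370,224), lip towards the robot at about (365,246). The latch is at the case's far end, around (219,195). Next I'll view the case with the wrist camera on the way.

```bash
cat >> h.py <<'E'
def totool(s,dw):
    return R.from_quat(s["orientation"]).inv().apply(dw)
E
python3 - <<'E'
from h import *
from station import get_state
d=dict(np.load("top0.npz"));f=d["frame"];s=get_state()
hsv=f[200:255,340:400].astype(int);V=hsv.max(2);print(np.percentile(V,[5,50,70,90]))
m=(V>120).astype(np.uint8);c=max(cv2.findContours(m,0,1)[0],key=cv2.contourArea);r=cv2.minAreaRect(c+np.array([340,200]))
P=[onplane(d,u,v,.006) for u,v in cv2.boxPoints(r)];print(r,onplane(d,*r[0],.006),[(np.linalg.norm(P[i+1]-P[i]).round(3),np.degrees(np.arctan2(*(P[i+1]-P[i])[1::-1])).round(1)) for i in range(2)])
print(totool(s,np.array([0.52,0.205,0.33])-s["eef_pos"]),R.from_quat(s["orientation"]).as_matrix().round(3).tolist())
E
```

```text
[ 94.  105.  135.  185.1]
((369.11175537109375, 229.2470703125), (29.177143096923828, 38.83054733276367), 12.52880859375) [ 0.55663799 -0.23929958  0.006     ] [(np.float64(0.116), np.float64(-12.1)), (np.float64(0.087), np.float64(-102.0))]
[-0.41639715 -0.35160175 -0.08198688] [[-0.938, 0.347, -0.001], [0.347, 0.938, -0.002], [-0.0, -0.002, -1.0]]
```

Units first: shifts go in shares of 0.75 m and turns go in shares of 2 rad. So -0.03 m is -0.04, -0.025 m is -0.0333, -0.12 rad is -0.06.

creep_tool([
  {"aperture":0.085,"pos":[-0.04,-0.0333,-0.008]},
  {"aperture":0.085,"pos":[-0.04,-0.0333,-0.008]},
  {"aperture":0.085,"pos":[-0.04,-0.0333,-0.008]},
  {"aperture":0.085,"pos":[-0.04,-0.0333,-0.008]},
  {"aperture":0.085,"pos":[-0.04,-0.0333,-0.008]},
  {"aperture":0.085,"pos":[-0.04,-0.0333,-0.008]},
  {"aperture":0.085,"pos":[-0.04,-0.0333,-0.008]},
  {"aperture":0.085,"pos":[-0.04,-0.0333,-0.008]},
  {"aperture":0.085,"pos":[-0.04,-0.0333,-0.008]},
  {"aperture":0.085,"pos":[-0.04,-0.0333,-0.008]},
  {"aperture":0.085,"pos":[-0.04,-0.0333,-0.008]},
  {"aperture":0.085,"pos":[-0.04,-0.0333,-0.008]},
  {"aperture":0.085,"pos":[-0.04,-0.0333,-0.008]},
  {"aperture":0.085,"pos":[-0.04,-0.0333,-0.008]},
  {"aperture":0.085,"twist":-0.06},
  {"aperture":0.085},
])

```text
clock: 1.43
eef_pos: [0.5255, 0.2023, 0.3325]
orientation: [0.119, 0.993, -0.0, 0.0]
force: [-0.4, 1.0, 0.0]
gripper_width: 0.085
gripper_force: 0.0
```

```bash
python3 - <<'E'
from station import get_state,get_image
from h import *
s=get_state();print(s["eef_pos"],s["orientation"],s["force"])
d=get_image("wrist");np.savez("w1.npz",**d);cv2.imwrite("pics/w1.png",d["frame"][:,:,::-1]);print(d["fx"],d["T"].round(3).tolist())
E
```

```text
[0.52548812 0.20229386 0.33250098] [ 1.19335669e-01  9.92853851e-01 -3.16582817e-04  3.58156085e-04] [-0.40078444  0.96158303  0.02967622]
370.4699259761222 [[0.238, 0.918, 0.318, 0.444], [0.971, -0.225, -0.079, 0.223], [-0.001, 0.327, -0.945, 0.459], [0.0, 0.0, 0.0, 1.0]]
```

View pics/w1.png

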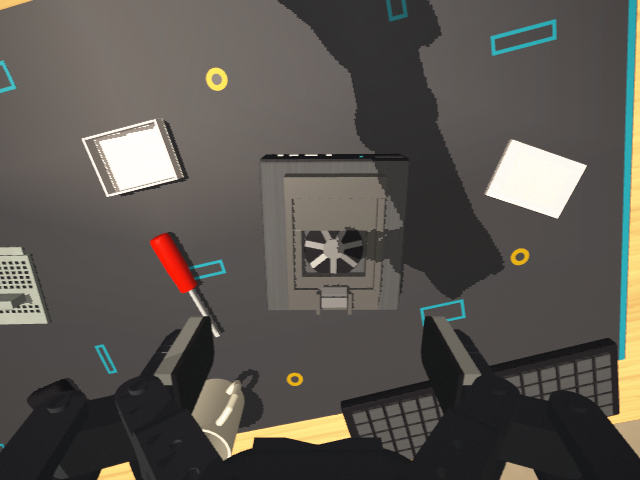

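The wrist view shows the case, with the bar end at about (335,187) and the latch at (334,297). The frame is aligned with the case, and the mug, screwdriver and white drive stand clear of it. Now I'll measure the case pose and frame heights.

```bash
cat >> h.py <<'E'
def cloud(d):
    u,v=np.meshgrid(np.arange(640),np.arange(480));z=d["range_z"]
    p=np.stack([(u-d["cx"])/d["fx"]*z,(v-d["cy"])/d["fy"]*z,z],-1)
    return p@d["T"][:3,:3].T+d["T"][:3,3]
E
python3 - <<'E'
from h import *
for n in("w1","top0"):
    d=dict(np.load(n+".npz"));P=cloud(d);ok=d["range_z"]>0
    near=(abs(P[...,0]-.577)<.16)&(abs(P[...,1]-.205)<.16)&ok
    if n=="w1": near&=np.arange(480)[:,None]<316
    m=(near&(P[...,2]>.04)&(P[...,2]<.11)).astype(np.uint8);m=cv2.morphologyEx(cv2.medianBlur(m,5),3,np.ones((5,5)))
    c=max(cv2.findContours(m,0,1)[0],key=cv2.contourArea);r=cv2.minAreaRect(c)
    Q=[onplane(d,*p,.06) for p in cv2.boxPoints(r)]
    e=[Q[i+1]-Q[i] for i in range(2)];print(n,r,onplane(d,*r[0],.06).round(4),[(np.linalg.norm(x).round(3),np.degrees(np.arctan2(x[1],x[0])).round(1)) for x in e])
    top=near&(abs(P[...,2]-.06)<.012)
    C=onplane(d,*r[0],.06);yaw=np.radians(-13.5);cx=np.array([np.cos(yaw),np.sin(yaw)]);cy=np.array([-cx[1],cx[0]])
    D=P[...,:2]-C[:2];X=D@cx;Y=D@cy
    for nm,(x0,x1,y0,y1) in dict(deskish=(-.08,.08,.058,.074),desk2=(-.08,.08,-.074,-.06),ledge=(-.046,-.02,-.035,.035),bar=(-.068,-.058,-.045,.045),house=(.058,.075,-.01,.01)).items():
        k=near&(X>x0)&(X<x1)&(Y>y0)&(Y<y1);print(nm,k.sum(),np.median(P[k][:,2]).round(4))
    # height profile along x
    for x in np.arange(-.095,.095,.006):
        k=near&(abs(X-x)<.003)&(abs(Y)<.012);k2=near&(abs(X-x)<.003)&(abs(abs(Y)-.03)<.01);print(round(x*1000),(np.median(P[k][:,2])*1e3).round(1),(np.median(P[k2][:,2])*1e3).round(1),end=' | ')
    print()
    k=near&(abs(P[...,2])<.02);print("desk",np.median(P[k][:,2]))
E
```

```text
w1 ((334.5, 234.5), (157.0, 149.0), 90.0) [0.5732 0.2108 0.06  ] [(np.float64(0.157), np.float64(76.2)), (np.float64(0.188), np.float64(-9.1))]
deskish 1926 0.0605
desk2 1681 0.0605
ledge 1442 0.0734
bar 882 0.0854
house 261 0.0897
-95 1.1 1.2 | -89 1.1 1.4 | -83 44.9 46.3 | -77 60.5 60.5 | -71 62.0 62.2 | -65 85.4 85.4 | -59 85.5 85.5 | -53 85.3 85.4 | -47 85.5 85.3 | -41 73.5 73.4 | -35 73.4 73.4 | -29 73.3 73.3 | -23 73.4 73.4 | -17 73.5 73.4 | -11 73.0 73.3 | -5 62.9 62.6 | 1 63.3 62.5 | 7 64.1 63.2 | 13 64.4 63.2 | 19 64.4 62.7 | 25 64.1 62.6 | 31 62.8 62.9 | 37 62.8 62.6 | 43 63.8 63.1 | 49 73.2 73.2 | 55 81.3 73.3 | 61 88.2 77.2 | 67 90.2 78.2 | 73 90.3 73.2 | 79 89.3 73.3 | 85 73.2 73.2 | 91 72.0 nan | 
desk 0.0011681171509142219
top0 ((216.5899658203125, 218.1529541015625), (56.5023307800293, 63.45756530761719), 14.534454345703125) [0.5774 0.2053 0.06  ] [(np.float64(0.184), np.float64(-12.8)), (np.float64(0.164), np.float64(-104.0))]
deskish 288 0.0596
desk2 271 0.0596
ledge 219 0.0728
bar 111 0.0845
house 36 0.0882
-95 2.4 0.6 | -89 50.2 54.2 | -83 59.0 59.1 | -77 60.8 60.8 | -71 84.9 85.0 | -65 84.0 85.2 | -59 84.7 85.2 | -53 82.9 82.7 | -47 73.6 72.5 | -41 74.0 73.1 | -35 72.6 72.7 | -29 73.3 72.0 | -23 72.2 72.7 | -17 72.1 72.4 | -11 62.0 62.1 | -5 61.9 62.5 | 1 62.7 63.1 | 7 64.7 64.2 | 13 64.1 64.1 | 19 61.4 62.4 | 25 62.8 61.5 | 31 61.3 62.3 | 37 60.6 62.8 | 43 71.3 71.5 | 49 74.5 72.3 | 55 87.6 77.0 | 61 88.1 77.4 | 67 89.3 73.3 | 73 73.9 72.4 | 79 72.9 73.2 | 85 58.0 60.5 | 91 58.0 58.4 | 
desk 0.00013506016265218967
  return _methods._mean(a, axis=axis, dtype=dtype,
  ret = ret.dtype.type(ret / rcount)
```

```bash
cat > edge.py <<'E'
from h import *
def edge(P,ok,o,yaw,z,lo,hi,axis,r0,r1,rising,n=8):
    """step edges of height z along axis (0:x,1:y) of frame (o,yaw) within lo..hi, for strips r0..r1 of other axis; returns fit (pos at 0, slope)"""
    c,s=np.cos(yaw),np.sin(yaw);D=P[...,:2]-o;X=np.stack([D@[c,s],D@[-s,c]],-1)
    a,b=X[...,axis],X[...,1-axis];H=P[...,2];E=[];B=[]
    w=(r1-r0)/n
    for i in range(n):
        k=ok&(b>r0+i*w)&(b<r0+(i+1)*w)&(a>lo)&(a<hi)
        up=(H[k]>z)==rising
        A=a[k];srt=np.argsort(A);A=A[srt];up=up[srt]
        if len(A)<6: continue
        cost=np.r_[0,np.cumsum(np.where(up,1,-1))];j=np.argmin(cost) # up before j penalised
        E.append((A[max(j-1,0)]+A[min(j,len(A)-1)])/2);B.append(r0+(i+.5)*w)
    E,B=np.array(E),np.array(B);g=abs(E-np.median(E))<.004
    p=np.polyfit(B[g],E[g],1);return p[1],p[0],np.std(E[g]-np.polyval(p,B[g])),g.sum()
E
python3 - <<'E'
from edge import *
yaw=np.radians(-13.7);o=np.array([.575,.2065])
for n,zo in(("w1",.0011),("top0",0)):
    d=dict(np.load(n+".npz"));P=cloud(d);P[...,2]-=zo;ok=d["range_z"]>0
    if n=="w1":ok&=np.arange(480)[:,None]<318
    q=lambda nm,*a:print(n,nm,np.round([(v*1000 if i in(0,2) else v) for i,v in enumerate(edge(P,ok,o,yaw,*a))],3))
    q("case near x",.045,-.11,-.08,0,-.06,.06,True)
    q("case far x",.045,.075,.11,0,-.06,.06,False)
    q("bar inner",.079,-.06,-.03,0,-.045,.045,False)
    q("bar outer",.079,-.08,-.06,0,-.045,.045,True)
    q("fan start",.068,-.03,.005,0,-.028,.028,False)
    q("fan end",.068,.03,.06,0,-.028,.028,True)
    q("nose top",.086,.04,.065,0,-.012,.012,True,3)
    q("case y-",.045,-.1,-.065,1,-.07,.06,True)
    q("case y+",.045,.065,.1,1,-.07,.06,False)
    q("frame y-",.066,-.07,-.04,1,-.07,-.02,True)
    q("frame y+",.066,.04,.07,1,-.07,-.02,False)
    q("fan y-",.068,-.05,-.02,1,0,.03,False)
    q("fan y+",.068,.02,.05,1,0,.03,True)
E
```

```text
w1 case near x [-8.6764e+01 -1.0000e-03  8.0000e-02  8.0000e+00]
w1 case far x [ 9.4448e+01 -6.0000e-03  5.0600e-01  8.0000e+00]
w1 bar inner [-4.8285e+01 -1.0000e-03  1.6500e-01  8.0000e+00]
w1 bar outer [-7.1795e+01 -3.0000e-03  6.3000e-02  8.0000e+00]
w1 fan start [-9.965  0.     0.103  8.   ]
w1 fan end [ 4.3161e+01 -8.0000e-03  3.7200e-01  8.0000e+00]
w1 nose top [5.5462e+01 4.9000e-02 9.9000e-02 3.0000e+00]
w1 case y- [-8.1675e+01  4.0000e-03  1.2200e-01  8.0000e+00]
w1 case y+ [8.9478e+01 3.0000e-03 6.5000e-02 8.0000e+00]
w1 frame y- [-4.988e+01  1.100e-02  3.080e-01  8.000e+00]
w1 frame y+ [ 5.6227e+01 -5.0000e-03  3.8000e-01  8.0000e+00]
w1 fan y- [-3.3319e+01 -1.0000e-02  2.3000e-02  8.0000e+00]
w1 fan y+ [ 3.8935e+01 -7.0000e-03  1.3900e-01  8.0000e+00]
top0 case near x [-8.7151e+01 -1.0000e-03  2.3700e-01  8.0000e+00]
top0 case far x [9.9043e+01 2.0000e-03 2.6700e-01 8.0000e+00]
top0 bar inner [-4.9585e+01 -5.0000e-03  1.5100e-01  8.0000e+00]
top0 bar outer [-7.2183e+01 -1.8000e-02  3.2800e-01  8.0000e+00]
top0 fan start [-11.563   0.      0.161   8.   ]
top0 fan end [42.657 -0.046  0.494  8.   ]
top0 nose top [54.16   0.145  0.98   3.   ]
top0 case y- [-7.7763e+01  7.0000e-03  5.4400e-01  8.0000e+00]
top0 case y+ [8.8663e+01 7.0000e-03 4.2900e-01 8.0000e+00]
top0 frame y- [-5.0927e+01  1.1000e-02  6.1100e-01  8.0000e+00]
top0 frame y+ [ 5.4991e+01 -3.5000e-02  9.6900e-01  8.0000e+00]
top0 fan y- [-3.2725e+01 -1.4000e-02  1.1870e+00  5.0000e+00]
top0 fan y+ [ 3.7735e+01 -3.0000e-03  1.1840e+00  8.0000e+00]
```

```bash
python3 - <<'E'
from h import *
from station import get_state
s=get_state();print(totool(s,np.array([0.525,-0.232,0.25])-s["eef_pos"]))
E
```

```text
[-0.1043006  -0.42407625  0.08199955]
```

To row units: -0.0385 m is -0.0513, -0.0095 m is -0.0127.

creep_tool([
  {"aperture":0.085,"pos":[-0.0127,-0.0513,0.01]},
  {"aperture":0.085,"pos":[-0.0127,-0.0513,0.01]},
  {"aperture":0.085,"pos":[-0.0127,-0.0513,0.01]},
  {"aperture":0.085,"pos":[-0.0127,-0.0513,0.01]},
  {"aperture":0.085,"pos":[-0.0127,-0.0513,0.01]},
  {"aperture":0.085,"pos":[-0.0127,-0.0513,0.01]},
  {"aperture":0.085,"pos":[-0.0127,-0.0513,0.01]},
  {"aperture":0.085,"pos":[-0.0127,-0.0513,0.01]},
  {"aperture":0.085,"pos":[-0.0127,-0.0513,0.01]},
  {"aperture":0.085,"pos":[-0.0127,-0.0513,0.01]},
  {"aperture":0.085,"pos":[-0.0127,-0.0513,0.01]},
  {"aperture":0.085},
  {"aperture":0.085},
])

```text
clock: 2.57
eef_pos: [0.5267, -0.2316, 0.2488]
orientation: [0.12, 0.993, -0.0, -0.001]
force: [1.1, 0.8, 1.0]
gripper_width: 0.085
gripper_force: 0.0
```

```bash
python3 - <<'E'
from station import get_state,get_image
from edge import *
s=get_state();print(s["eef_pos"],s["orientation"],s["force"])
w=get_image("wrist");np.savez("w2.npz",**w);cv2.imwrite("pics/w2.png",w["frame"][:,:,::-1])
yaw=np.radians(-12.5);o=np.array([.5566,-.2393])
for n in("w2","top0"):
    d=dict(np.load(n+".npz"));P=cloud(d);ok=d["range_z"]>0
    near=ok&(np.hypot(P[...,0]-o[0],P[...,1]-o[1])<.12)&(abs(P[...,2])<.05);D=P[...,:2]-o
    out=near&(np.hypot(D[...,0],D[...,1])>.09);z0=np.median(P[out][:,2]);P[...,2]-=z0
    c,sn=np.cos(yaw),np.sin(yaw);X=D@[c,sn];Y=D@[-sn,c]
    k=near&(abs(X+.02)<.02)&(abs(Y)<.03);f=near&(P[...,2]>.02)
    print(n,"z0",z0,"plate",np.median(P[k][:,2]),"fin n",f.sum(),"fin top",np.percentile(P[f][:,2],[50,90]),"fin mean local",X[f].mean(),Y[f].mean(),"world",P[f].mean(0))
    r=cv2.minAreaRect(np.stack([X[f],Y[f]],1).astype(np.float32)*1000);print(r)
    q=lambda nm,*a:print(n,nm,np.round([(v*1000 if i in(0,2) else v) for i,v in enumerate(edge(P,near,o,yaw,*a))],3))
    q("rear",.003,.04,.08,0,-.03,.03,False)
    q("y-",.003,-.06,-.03,1,-.035,.045,True)
    q("y+",.003,.03,.06,1,-.035,.045,False)
# colour rectangle
V=w["frame"].max(2);print(np.percentile(V,[10,50,90]))
E
```

```text
[ 0.52668839 -0.23157442  0.24879233] [ 1.19744473e-01  9.92804311e-01 -5.98491432e-06 -9.27446928e-04] [1.09190152 0.8491677  1.0030137 ]
w2 z0 0.001107674229031519 plate 0.005452113766263922 fin n 646 fin top [0.02906613 0.03012169] fin mean local 0.014650209241748643 0.0013867455043334554 world [ 0.57120309 -0.24111701  0.02831352]
((15.551572799682617, 1.1564712524414062), (13.189409255981445, 46.006507873535156), 0.6083881258964539)
w2 rear [5.9315e+01 1.0000e-02 1.7800e-01 8.0000e+00]
w2 y- [-41.18   -0.      0.131   8.   ]
w2 y+ [ 4.3502e+01 -6.0000e-03  2.0400e-01  8.0000e+00]
top0 z0 0.0003928913879396312 plate 0.004807016140037534 fin n 70 fin top [0.02864546 0.03386696] fin mean local 0.015406678190714618 -1.0697177332994458e-05 world [ 0.57163916 -0.24264506  0.02884122]
((15.392240524291992, -0.2742652893066406), (12.998713493347168, 45.56877899169922), 0.48695874214172363)
top0 rear [5.7118e+01 1.0000e-03 1.8480e+00 7.0000e+00]
top0 y- [-4.4195e+01  2.3000e-02  1.3010e+00  6.0000e+00]
top0 y+ [4.0449e+01 2.0000e-03 1.4790e+00 8.0000e+00]
[ 33.  87. 212.]
```

View pics/w2.png

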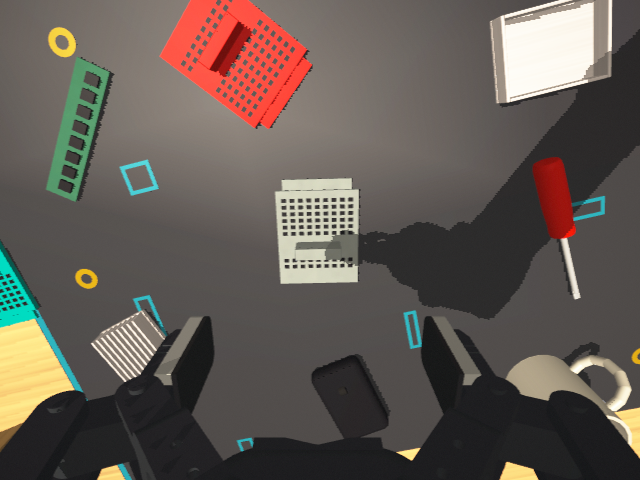

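The cover lies at (318,232) with its fin at (318,250). Plate height is 5.5 mm and the fin top is at 29–30 mm, so it matches. Grasp point is about (0.572, -0.242) with yaw about -12.3°.

To row units: 0.033 m is 0.044, 0.013 m is 0.0173, -0.025 rad is -0.0125.

creep_tool([
  {"aperture":0.085,"pos":[-0.0103,0,0.044]},
  {"aperture":0.085,"pos":[-0.0103,0,0.044]},
  {"aperture":0.085,"pos":[-0.0103,0,0.044]},
  {"aperture":0.085,"pos":[-0.0103,0,0.044]},
  {"aperture":0.085,"pos":[-0.0103,0,0.044]},
  {"aperture":0.085,"pos":[-0.0104,0.0013,0.044],"twist":-0.0125},
  {"aperture":0.085,"pos":[0,0,0.0173]},
  {"aperture":0.085,"pos":[0,0,0.016]},
  {"aperture":0.085},
  {"aperture":0.04},
  {"aperture":0.04},
  {"aperture":0.04},
  {"aperture":0.04},
  {"aperture":0.04},
  {"aperture":0.04},
], grip_n=20)

```text
clock: 3.87
eef_pos: [0.5735, -0.2408, 0.0288]
orientation: [0.105, 0.994, -0.0, 0.001]
force: [-1.1, -0.6, 6.8]
gripper_width: 0.0459
gripper_force: 21.2
```

To row units: -0.004 m is -0.0053, -0.002 m is -0.0027.

creep_tool([
  {"aperture":0.056,"pos":[0,0,-0.0027]},
  {"aperture":0.056,"pos":[0,0,-0.0053]},
  {"aperture":0.056},
  {"aperture":0.04},
  {"aperture":0.04},
  {"aperture":0.04},
  {"aperture":0.04},
], grip_n=20)

```text
clock: 4.45
eef_pos: [0.5727, -0.2404, 0.0334]
orientation: [0.105, 0.995, -0.0, 0.0]
force: [-1.5, -0.6, 6.5]
gripper_width: 0.0453
gripper_force: 20.0
```

creep_tool([
  {"aperture":0.04,"pos":[0,0,-0.0267]},
  {"aperture":0.04,"pos":[0,0,-0.0267]},
  {"aperture":0.04,"pos":[0,0,-0.0267]},
  {"aperture":0.04},
  {"aperture":0.04},
], grip_n=20)

```text
clock: 4.87
eef_pos: [0.573, -0.2404, 0.0934]
orientation: [0.105, 0.995, -0.0, 0.001]
force: [-0.3, -0.5, -1.6]
gripper_width: 0.0451
gripper_force: 21.7Traceback (most recent call last):
```

```bash
cat > tilt.py <<'E'
from edge import *
from station import get_state,get_image
def tilt(save=None):
    s=get_state();w=get_image("wrist")
    if save: cv2.imwrite(save,w["frame"][:,:,::-1])
    P=cloud(w);ok=w["range_z"]>0;Rm=R.from_quat(s["orientation"]).as_matrix()
    L=(P-s["eef_pos"])@Rm   # tool frame
    X=-L[...,0];Y=L[...,1];Z=-L[...,2]
    k=ok&(X>-.08)&(X<-.01)&(abs(Y)<.038)&(Z>-.07)&(Z<-.002)
    A=np.c_[X[k],Y[k],np.ones(k.sum())];z=Z[k]
    for _ in range(8):
        p=np.linalg.lstsq(A,z,rcond=None)[0];r=abs(z-A@p);g=r<max(.002,np.median(r)*2);A,z=A[g],z[g]
    e=s["eef_pos"];
    print("eef",e.round(4),"F",s["force"].round(1),"w",s["gripper_width"].round(4),"n",len(z),"tilt rear-up deg",np.degrees(np.arctan(p[0])).round(2),"roll",np.degrees(np.arctan(p[1])).round(2),"plate-top z rel TCP below fin",p[2].round(4),"res",np.std(z-A@p).round(4))
E
python3 -c "from tilt import *;tilt('pics/w3.png')"
```

```text
  File "<string>", line 1, in <module>
    from tilt import *;tilt('pics/w3.png')
                       ~~~~^^^^^^^^^^^^^^^
  File "tilt.py", line 14, in tilt
    print("eef",e.round(4),"F",s["force"].round(1),"w",s["gripper_width"].round(4),"n",len(z),"tilt rear-up deg",np.degrees(np.arctan(p[0])).round(2),"roll",np.degrees(np.arctan(p[1])).round(2),"plate-top z rel TCP below fin",p[2].round(4),"res",np.std(z-A@p).round(4))
                                                       ^^^^^^^^^^^^^^^^^^^^^^^^
AttributeError: 'float' object has no attribute 'round'
```

View pics/w3.png

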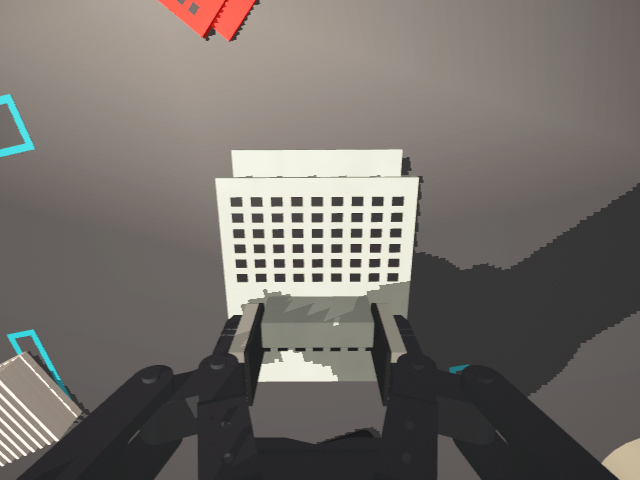

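The cover is gripped by its fin (around (317,325)) and lifted, with the lip at (317,163). Next I'll read the tilt.

```bash
sed -i 's/s\["gripper_width"\].round(4)/round(float(s["gripper_width"]),4)/' tilt.py; python3 -c "from tilt import *;tilt()"
```

```text
eef [ 0.5722 -0.2399  0.0924] F [-0.8  0.4 -1.2] w 0.0454 n 21993 tilt rear-up deg 2.52 roll -0.03 plate-top z rel TCP below fin -0.0255 res 0.0009
```

```bash
cat >> tilt.py <<'E'
def where():
    s=get_state();w=get_image("wrist");P=cloud(w);ok=w["range_z"]>0
    L=(P-s["eef_pos"])@R.from_quat(s["orientation"]).as_matrix();Q=np.stack([-L[...,0],L[...,1],-L[...,2]],-1)
    o=np.zeros(2);f=lambda nm,*a:print(nm,np.round([(v*1000 if i in(0,2) else v) for i,v in enumerate(edge(Q,ok,o,0,*a))],3))
    zt=-.058
    f("lip tip x",zt,-.11,-.058,0,-.03,.03,True); f("y-",zt,-.06,-.03,1,-.055,-.02,True); f("y+",zt,.03,.06,1,-.055,-.02,False)
    return s
E
python3 - <<'E'
from tilt import *
s=where();e=s["eef_pos"];print(totool(s,np.array([.458,.2377,.125])-e))
E
```

```text
lip tip x [-7.0798e+01 -6.0000e-03  8.8000e-02  8.0000e+00]
y- [-5.0978e+01 -1.7000e-02  2.2500e-01  7.0000e+00]
y+ [5.1279e+01 1.1000e-02 1.3500e-01 7.0000e+00]
[ 0.21059374  0.44334654 -0.03261858]
```

To row units: 0.037 m is 0.0493, 0.0175 m is 0.0233, 0.028 rad is 0.014.

creep_tool([
  {"aperture":0.04,"pos":[0.0233,0.0493,-0.008]},
  {"aperture":0.04,"pos":[0.0233,0.0493,-0.008]},
  {"aperture":0.04,"pos":[0.0233,0.0493,-0.008]},
  {"aperture":0.04,"pos":[0.0233,0.0493,-0.008]},
  {"aperture":0.04,"pos":[0.0233,0.0493,-0.008]},
  {"aperture":0.04,"pos":[0.0233,0.0493,-0.008]},
  {"aperture":0.04,"pos":[0.0233,0.0493,-0.008]},
  {"aperture":0.04,"pos":[0.0233,0.0493,-0.008]},
  {"aperture":0.04,"pos":[0.0233,0.0493,-0.008]},
  {"aperture":0.04,"pos":[0.0233,0.0493,-0.008]},
  {"aperture":0.04,"pos":[0.0233,0.0493,-0.008]},
  {"aperture":0.04,"pos":[0.0233,0.0493,-0.008]},
  {"aperture":0.04,"twist":0.014},
  {"aperture":0.04},
  {"aperture":0.04},
])

```text
clock: 6.27
eef_pos: [0.4588, 0.2372, 0.1639]
orientation: [0.118, 0.993, -0.001, -0.001]
force: [0.0, -0.9, -1.7]
gripper_width: 0.0453
gripper_force: 21.7
```

```bash
python3 - <<'E'
from tilt import *
tilt();s=get_state();print(s["orientation"],totool(s,np.array([.458,.2377,.11])-s["eef_pos"]))
E
```

```text
eef [0.4588 0.2372 0.1639] F [ 0.  -0.9 -1.7] w 0.0453 n 21939 tilt rear-up deg 2.54 roll -0.03 plate-top z rel TCP below fin -0.0255 res 0.0009
[ 1.19189520e-01  9.92870684e-01 -1.13704201e-03 -6.08305928e-04] [0.00152185 0.0014886  0.05398145]
```

To row units: 0.035 m is 0.0467, 0.034 m is 0.0453.

creep_tool([
  {"aperture":0.04,"pos":[0,0,0.0467]},
  {"aperture":0.04,"pos":[0,0,0.0453]},
  {"aperture":0.04},
  {"aperture":0.04,"pos":[0,0,0.004]},
  {"aperture":0.04,"pos":[0,0,0.004]},
  {"aperture":0.04},
])

```text
clock: 6.82
eef_pos: [0.4604, 0.2369, 0.0907]
orientation: [0.119, 0.993, 0.0, 0.001]
force: [0.1, 0.2, -0.8]
gripper_width: 0.0453
gripper_force: 22.0
```

creep_tool([
  {"aperture":0.04,"pos":[0,0,0.0027]},
  {"aperture":0.04},
])

```text
clock: 6.98
eef_pos: [0.46, 0.2377, 0.089]
orientation: [0.119, 0.993, 0.0, 0.001]
force: [-0.6, -1.7, 3.4]
gripper_width: 0.0453
gripper_force: 22.5
```

```bash
python3 -c "from tilt import *;tilt()"
```

```text
eef [0.46   0.2377 0.089 ] F [-0.6 -1.7  3.4] w 0.0453 n 19996 tilt rear-up deg 9.54 roll 0.02 plate-top z rel TCP below fin -0.0252 res 0.0009
```

creep_tool([
  {"aperture":0.04,"pos":[0,0,0.0027]},
  {"aperture":0.04,"pos":[0,0,0.0013]},
  {"aperture":0.04},
])

```text
clock: 7.28
eef_pos: [0.4584, 0.2381, 0.0851]
orientation: [0.118, 0.993, 0.0, -0.001]
force: [-4.5, 0.2, 4.8]
gripper_width: 0.0453
gripper_force: 23.1
```

```bash
python3 -c "from tilt import *;tilt()"
```

```text
eef [0.4584 0.2381 0.0851] F [-4.5  0.2  4.8] w 0.0453 n 17978 tilt rear-up deg 15.74 roll -0.02 plate-top z rel TCP below fin -0.0251 res 0.0009
```

To row units: -0.036 m is -0.048, -0.03 m is -0.04.

```bash
cat >> tilt.py <<'E'
def lip():
    s=get_state();w=get_image("wrist");P=cloud(w);ok=w["range_z"]>0
    L=(P-s["eef_pos"])@R.from_quat(s["orientation"]).as_matrix();X,Y,Z=-L[...,0],L[...,1],-L[...,2]
    k=ok&(X>-.055)&(X<-.012)&(abs(Y)<.038)&(Z>-.07)&(Z<-.002);A=np.c_[X[k],np.ones(k.sum())];z=Z[k]
    for _ in range(8):
        p=np.linalg.lstsq(A,z,rcond=None)[0];r=abs(z-A@p);g=r<max(.002,np.median(r)*2);A,z=A[g],z[g]
    t=np.arctan(p[0]);off=Z-p[0]*X-p[1]
    n=ok&(abs(Y)<.03)&(X<-.055)&(abs(off+.0025/np.cos(t))<.002)
    xt=np.percentile(X[n],1);c,sn=np.cos(t),np.sin(t)
    # underside tip from lip top surface: offset 3.5mm along normal
    U=np.array([xt+.0035*sn, p[0]*xt+p[1]-.0025/c-.0035*c])
    e=s["eef_pos"];Rm=R.from_quat(s["orientation"]).as_matrix();W=e-Rm[:,0]*U[0]+np.array([0,0,U[1]])
    print("eef",e.round(4),"F",s["force"].round(1),"tilt",np.degrees(t).round(1),"lip tip in tool (x fwd,z)",U.round(4),"world",W.round(4));return s,W
S=np.array([.5797,.2080,.0725]);yaw=np.radians(-13.7);CX=np.array([np.cos(yaw),np.sin(yaw),0]);CY=np.array([-CX[1],CX[0],0])
E
```

creep_tool([
  {"aperture":0.04,"pos":[0.0027,0,-0.04]},
  {"aperture":0.04,"pos":[0,0,-0.048]},
  {"aperture":0.04},
  {"aperture":0.04},
])

```text
clock: 7.67
eef_pos: [0.4598, 0.2393, 0.1525]
orientation: [0.119, 0.993, 0.002, 0.003]
force: [-0.7, -0.1, -1.9]
gripper_width: 0.0452
gripper_force: 22.5
```

```bash
python3 - <<'E'
from tilt import *
s,W=lip();T=S-.044*CX+np.array([0,0,.03]);print(totool(s,T-W),(W-S)@CX,(W-S)@CY)
E
```

```text
eef [0.4598 0.2393 0.1525] F [-0.7 -0.1 -1.9] tilt 11.6 lip tip in tool (x fwd,z) [-0.0642 -0.046 ] world [0.3974 0.2544 0.1062]
[-0.14409706 -0.00212399  0.00436321] -0.18811985688288813 0.0018866423631078869
```

Units first: shifts go in shares of 0.75 m and turns go in shares of 2 rad. So -0.036 m is -0.048, -0.0005 m is -0.0007.

creep_tool([
  {"aperture":0.04,"pos":[-0.048,-0.0007,0]},
  {"aperture":0.04,"pos":[-0.048,-0.0007,0]},
  {"aperture":0.04,"pos":[-0.048,-0.0007,0]},
  {"aperture":0.04,"pos":[-0.048,-0.0007,0]},
  {"aperture":0.04},
  {"aperture":0.04},
  {"aperture":0.04},
])

```text
clock: 8.3
eef_pos: [0.5957, 0.202, 0.1488]
orientation: [0.119, 0.993, -0.001, -0.002]
force: [-0.2, -0.1, -0.4]
gripper_width: 0.0453
gripper_force: 22.5
```

```bash
python3 - <<'E'
from tilt import *
s,W=lip();T=S-.044*CX+np.array([0,0,.0]);print(totool(s,T-W),(W-S)@CX,(W-S)@CY,s["orientation"])
E
```

```text
eef [0.5957 0.202  0.1488] F [-0.2 -0.1 -0.4] tilt 11.6 lip tip in tool (x fwd,z) [-0.0642 -0.046 ] world [0.5332 0.2171 0.103 ]
[-0.00340721  0.0022034   0.03048897] -0.047300801541457264 -0.00214611438707939 [ 1.18814678e-01  9.92914479e-01 -7.78368654e-04 -1.81767811e-03]
```

To row units: 0.018 m is 0.024, 0.0015 m is 0.002.

creep_tool([
  {"aperture":0.04,"pos":[-0.0047,0.002,0.024]},
  {"aperture":0.04},
  {"aperture":0.04,"pos":[0,0,0.002]},
  {"aperture":0.04,"pos":[0,0,0.002]},
  {"aperture":0.04,"pos":[0,0,0.002]},
  {"aperture":0.04},
])

```text
clock: 8.85
eef_pos: [0.6005, 0.2032, 0.1285]
orientation: [0.118, 0.993, 0.0, -0.0]
force: [0.2, 0.2, -1.2]
gripper_width: 0.0453
gripper_force: 22.4
```

```bash
python3 - <<'E'
from tilt import *
s,W=lip();T=S-.044*CX+np.array([0,0,.0]);print(totool(s,T-W),(W-S)@CX,(W-S)@CY,s["orientation"])
E
```

```text
eef [0.6005 0.2032 0.1285] F [ 0.2  0.2 -1.2] tilt 11.6 lip tip in tool (x fwd,z) [-0.0807 -0.0494] world [0.5221 0.2222 0.0791]
[-0.0153641  -0.00016543  0.0066283 ] -0.05936403418991309 0.00013807772560087768 [ 1.18414418e-01  9.92964260e-01  6.73992964e-05 -1.70234880e-05]
```

To row units: 0.0015 m is 0.002.

creep_tool([
  {"aperture":0.04,"pos":[0,0,0.002]},
  {"aperture":0.04,"pos":[0,0,0.002]},
  {"aperture":0.04,"pos":[0,0,0.002]},
  {"aperture":0.04},
])

```text
clock: 9.23
eef_pos: [0.6007, 0.2029, 0.1235]
orientation: [0.119, 0.993, -0.0, -0.0]
force: [0.9, -0.9, -1.1]
gripper_width: 0.0451
gripper_force: 22.4
```

creep_tool([
  {"aperture":0.04,"pos":[0,0,0.002]},
  {"aperture":0.04},
])

```text
clock: 9.4
eef_pos: [0.6007, 0.203, 0.1221]
orientation: [0.119, 0.993, -0.0, -0.0]
force: [0.4, -0.4, -1.9]
gripper_width: 0.0455
gripper_force: 22.4
```

creep_tool([
  {"aperture":0.04,"pos":[0,0,0.002]},
  {"aperture":0.04},
])

```text
clock: 9.57
eef_pos: [0.6008, 0.203, 0.1206]
orientation: [0.119, 0.993, -0.0, -0.0]
force: [1.0, -0.4, -0.7]
gripper_width: 0.0452
gripper_force: 22.4
```

```bash
python3 -c "from tilt import *;tilt()"
```

```text
eef [0.6008 0.203  0.1206] F [ 1.  -0.4 -0.7] w 0.0452 n 19598 tilt rear-up deg 13.74 roll 0.01 plate-top z rel TCP below fin -0.0256 res 0.0009
```

To row units: 0.0015 m is 0.002.

```bash
sed -i 's/(X>-.08)&(X<-.01)/(X>-.056)\&(X<-.012)/' tilt.py
```

creep_tool([
  {"aperture":0.04,"pos":[0,0,0.002]},
  {"aperture":0.04},
])

```text
clock: 9.78
eef_pos: [0.601, 0.203, 0.1192]
orientation: [0.119, 0.993, 0.0, 0.0]
force: [0.5, -0.6, -0.4]
gripper_width: 0.0454
gripper_force: 22.5
```

creep_tool([
  {"aperture":0.04,"pos":[0,0,0.0013]},
  {"aperture":0.04},
])

```text
clock: 9.95
eef_pos: [0.6013, 0.2029, 0.1185]
orientation: [0.119, 0.993, 0.0, 0.0]
force: [-0.1, 0.4, 0.3]
gripper_width: 0.0449
gripper_force: 22.6
```

creep_tool([
  {"aperture":0.04,"pos":[0,0,0.0013]},
  {"aperture":0.04},
])

```text
clock: 10.12
eef_pos: [0.6017, 0.2028, 0.1177]
orientation: [0.119, 0.993, 0.0, 0.001]
force: [1.3, -0.4, 1.7]
gripper_width: 0.0454
gripper_force: 22.7
```

```bash
python3 -c "from tilt import *;tilt()"
```

```text
eef [0.6017 0.2028 0.1177] F [ 1.3 -0.4  1.7] w 0.0454 n 16432 tilt rear-up deg 10.08 roll 0.01 plate-top z rel TCP below fin -0.0266 res 0.0006
```

Contact was felt with the lip at z≈0.073, which matches the vision ledge height of 72.5–73 mm. Now I'll lighten the contact and slide towards the slot.

creep_tool([
  {"aperture":0.04,"pos":[0,0,-0.0013]},
  {"aperture":0.04,"pos":[0.004,0,0]},
  {"aperture":0.04,"pos":[0.004,0,0]},
  {"aperture":0.04,"pos":[0.004,0,0]},
  {"aperture":0.04},
])

```text
clock: 10.58
eef_pos: [0.5909, 0.2055, 0.1182]
orientation: [0.118, 0.993, -0.0, -0.001]
force: [-0.9, 0.1, 0.1]
gripper_width: 0.0453
gripper_force: 22.6
```

```bash
python3 -c "from tilt import *;tilt()"
```

```text
eef [0.5909 0.2055 0.1182] F [-0.9  0.1  0.1] w 0.0453 n 16321 tilt rear-up deg 10.67 roll -0.05 plate-top z rel TCP below fin -0.0266 res 0.0007
```

creep_tool([
  {"aperture":0.04,"pos":[0.0027,0,0]},
  {"aperture":0.04,"pos":[0.0027,0,0]},
  {"aperture":0.04},
])

```text
clock: 10.88
eef_pos: [0.5879, 0.2062, 0.1183]
orientation: [0.119, 0.993, 0.0, -0.0]
force: [1.1, -0.0, 0.7]
gripper_width: 0.0453
gripper_force: 22.6
```

creep_tool([
  {"aperture":0.04,"pos":[0.0027,0,0]},
  {"aperture":0.04},
])

```text
clock: 11.05
eef_pos: [0.586, 0.2066, 0.1183]
orientation: [0.119, 0.993, 0.0, -0.0]
force: [0.7, -0.2, 0.5]
gripper_width: 0.045
gripper_force: 22.6
```

```bash
python3 -c "from tilt import *;tilt();s=get_state();print((s['eef_pos']-S)@CX,(s['eef_pos']-S)@CY)"
```

```text
eef [0.586  0.2066 0.1183] F [ 0.7 -0.2  0.5] w 0.045 n 16316 tilt rear-up deg 10.72 roll -0.02 plate-top z rel TCP below fin -0.0266 res 0.0006
0.006471051077146501 0.00012690652597039192
```

To row units: 0.002 m is 0.0027.

creep_tool([
  {"aperture":0.04,"pos":[0.0027,0,0]},
  {"aperture":0.04},
])

```text
clock: 11.27
eef_pos: [0.584, 0.2071, 0.1183]
orientation: [0.119, 0.993, -0.0, -0.0]
force: [0.5, 0.1, 0.8]
gripper_width: 0.0455
gripper_force: 22.6
```

creep_tool([
  {"aperture":0.04,"pos":[0.0027,0,0]},
  {"aperture":0.04},
])

```text
clock: 11.43
eef_pos: [0.583, 0.2073, 0.1186]
orientation: [0.119, 0.993, 0.0, 0.001]
force: [2.0, -0.7, 0.7]
gripper_width: 0.0451
gripper_force: 22.7
```

creep_tool([
  {"aperture":0.04,"pos":[0.002,0,0]},
  {"aperture":0.04},
])

```text
clock: 11.6
eef_pos: [0.5827, 0.2073, 0.119]
orientation: [0.119, 0.993, 0.0, 0.002]
force: [4.8, -1.7, 2.5]
gripper_width: 0.0455
gripper_force: 22.7
```

```bash
python3 -c "from tilt import *;tilt();s=get_state();print((s['eef_pos']-S)@CX,(s['eef_pos']-S)@CY)"
```

```text
eef [0.5827 0.2073 0.119 ] F [ 4.8 -1.7  2.5] w 0.0455 n 16216 tilt rear-up deg 11.24 roll -0.03 plate-top z rel TCP below fin -0.0266 res 0.0006
0.00307910694555864 7.007272771057315e-05
```

The wall was felt where predicted (lip tip at about -61 mm), so the lip is in the slot. Now pivot down towards the nose.

To row units: -0.0015 m is -0.002, 0.001 m is 0.0013.

creep_tool([
  {"aperture":0.04,"pos":[-0.002,0,0.0013]},
  {"aperture":0.04,"pos":[-0.0007,0,0.0013]},
  {"aperture":0.04,"pos":[-0.0007,0,0.0013]},
  {"aperture":0.04,"pos":[-0.0007,0,0.0013]},
  {"aperture":0.04},
])

```text
clock: 12.07
eef_pos: [0.5847, 0.2069, 0.1144]
orientation: [0.119, 0.993, 0.0, 0.001]
force: [4.5, -2.0, 3.5]
gripper_width: 0.0452
gripper_force: 23.0
```

```bash
python3 -c "
from tilt import *;tilt('pics/w4.png');s=get_state();print((s['eef_pos']-S)@CX,(s['eef_pos']-S)@CY)
d=get_image('side');f=d['frame'];cv2.imwrite('pics/s4.png',np.hstack([cv2.resize(f[170:230,255:335],(640,480),interpolation=2)])[:,:,::-1])"
```

```text
eef [0.5847 0.2069 0.1144] F [ 4.5 -2.   3.5] w 0.0452 n 16690 tilt rear-up deg 7.45 roll -0.06 plate-top z rel TCP below fin -0.0263 res 0.0006
0.005109096416042051 0.0001472035299341942
```

View pics/w4.png

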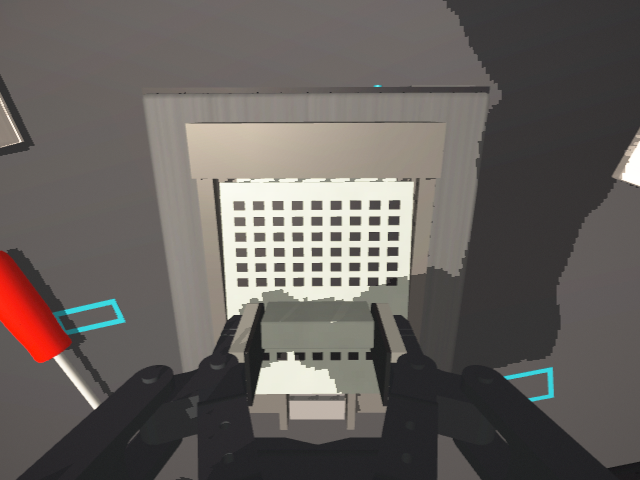

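The lip is hidden under the bar (plate edge at row 180 meets the bar), and the cover is centred between the side walls. Release, then press behind the fin with closed fingers.

To row units: -0.02 m is -0.0267, -0.015 m is -0.02.

creep_tool([
  {"aperture":0.062},
  {"aperture":0.062},
  {"aperture":0.062},
  {"aperture":0.062,"pos":[0,0,-0.02]},
  {"aperture":0.062,"pos":[0,0,-0.0267]},
  {"aperture":0.0,"pos":[-0.0187,0,0]},
  {"aperture":0.0,"pos":[-0.0187,0,0]},
  {"aperture":0.0},
  {"aperture":0.0},
  {"aperture":0.0},
  {"aperture":0.0},
])

```text
clock: 13.08
eef_pos: [0.6092, 0.201, 0.1485]
orientation: [0.118, 0.993, -0.0, -0.001]
force: [0.6, -0.1, 0.3]
gripper_width: 0.0001
gripper_force: 0.0
```

```bash
python3 -c "
from tilt import *;tilt();s=get_state();print((s['eef_pos']-S)@CX,(s['eef_pos']-S)@CY)"
```

```text
eef [0.6092 0.201  0.1485] F [ 0.6 -0.1  0.3] w 0.0001 n 7222 tilt rear-up deg 7.28 roll 0.05 plate-top z rel TCP below fin -0.0582 res 0.0006
0.030626587507162763 0.00021033726573979546
```

Released, the cover rests on the nose at 7.3°, rear about 14 mm up, as described for a hooked cover. Press down.

To row units: 0.02 m is 0.0267, -0.002 m is -0.0027.

creep_tool([
  {"aperture":0.0,"pos":[-0.0027,0,0.0267]},
  {"aperture":0.0,"pos":[0,0,0.0213]},
  {"aperture":0.0},
  {"aperture":0.0,"pos":[0,0,0.004]},
  {"aperture":0.0},
  {"aperture":0.0,"pos":[0,0,0.0027]},
  {"aperture":0.0},
])

```text
clock: 13.72
eef_pos: [0.6134, 0.2002, 0.1089]
orientation: [0.119, 0.993, 0.0, 0.0]
force: [-0.1, 0.0, 0.2]
gripper_width: 0.0001
gripper_force: 0.0
```

creep_tool([
  {"aperture":0.0,"pos":[0,0,0.0027]},
  {"aperture":0.0},
])

```text
clock: 13.88
eef_pos: [0.6137, 0.2002, 0.107]
orientation: [0.119, 0.993, 0.0, 0.001]
force: [0.5, 0.3, 3.4]
gripper_width: 0.0001
gripper_force: 1.5
```

creep_tool([
  {"aperture":0.0,"pos":[0,0,0.0027]},
  {"aperture":0.0},
])

```text
clock: 14.05
eef_pos: [0.6139, 0.2002, 0.1053]
orientation: [0.119, 0.993, 0.0, 0.001]
force: [-1.0, -0.7, 4.6]
gripper_width: 0.0002
gripper_force: 2.2
```

To row units: 0.002 m is 0.0027.

creep_tool([
  {"aperture":0.0,"pos":[0,0,0.0027]},
  {"aperture":0.0},
])

```text
clock: 14.22
eef_pos: [0.6141, 0.2002, 0.1035]
orientation: [0.119, 0.993, 0.001, 0.001]
force: [-0.6, -0.5, 4.9]
gripper_width: -0.0001
gripper_force: 2.7
```

creep_tool([
  {"aperture":0.0,"pos":[0,0,0.0027]},
  {"aperture":0.0},
])

```text
clock: 14.38
eef_pos: [0.613, 0.2, 0.1004]
orientation: [0.119, 0.993, 0.0, 0.0]
force: [-0.9, 0.4, -0.3]
gripper_width: -0.0
gripper_force: 0.0
```

creep_tool([
  {"aperture":0.0,"pos":[0,0,0.002]},
  {"aperture":0.0},
])

```text
clock: 14.55
eef_pos: [0.6131, 0.2, 0.0987]
orientation: [0.119, 0.993, -0.0, 0.0]
force: [-0.3, -0.8, 0.9]
gripper_width: 0.0001
gripper_force: 0.5
```

creep_tool([
  {"aperture":0.0,"pos":[0,0,0.002]},
  {"aperture":0.0},
])

```text
clock: 14.72
eef_pos: [0.6126, 0.2, 0.0968]
orientation: [0.119, 0.993, -0.0, -0.0]
force: [-1.1, 0.2, -0.1]
gripper_width: 0.0003
gripper_force: 0.0
```

To row units: -0.035 m is -0.0467, -0.03 m is -0.04.

creep_tool([
  {"aperture":0.0,"pos":[0,0,-0.04]},
  {"aperture":0.0,"pos":[0.0267,0,-0.0467]},
  {"aperture":0.0,"pos":[0.04,0,-0.0373]},
  {"aperture":0.0},
  {"aperture":0.0},
])

```text
clock: 15.13
eef_pos: [0.5637, 0.213, 0.1917]
orientation: [0.118, 0.993, 0.001, 0.001]
force: [1.3, 0.3, -1.1]
gripper_width: -0.0001
gripper_force: 0.0
```

```bash
python3 -c "
from tilt import *
s=get_state();e=s['eef_pos'];w=get_image('wrist');cv2.imwrite('pics/w5.png',w['frame'][:,:,::-1]);P=cloud(w);ok=w['range_z']>0
D=P-S;X=D@CX;Y=D@CY
def h(x0,x1,y0,y1):
    k=ok&(X>x0)&(X<x1)&(Y>y0)&(Y<y1)&(D[...,2]<.1);return (np.median(P[k][:,2])*1e3).round(1),k.sum()
for x in range(-66,70,6): print(x,h(x/1e3-.002,x/1e3+.002,-.038,-.02),h(x/1e3-.002,x/1e3+.002,.02,.038))
print('side walls/case top',h(-.05,.05,.058,.07))"
```

```text
-66 (np.float64(85.4), np.int64(185)) (np.float64(85.4), np.int64(180))
-60 (np.float64(85.4), np.int64(182)) (np.float64(85.4), np.int64(193))
-54 (np.float64(85.5), np.int64(97)) (np.float64(85.4), np.int64(95))
-48 (np.float64(79.5), np.int64(166)) (np.float64(79.6), np.int64(163))
-42 (np.float64(79.5), np.int64(164)) (np.float64(79.5), np.int64(165))
-36 (np.float64(79.6), np.int64(159)) (np.float64(79.4), np.int64(158))
-30 (np.float64(79.5), np.int64(149)) (np.float64(79.6), np.int64(155))
-24 (np.float64(79.5), np.int64(156)) (np.float64(79.5), np.int64(147))
-18 (np.float64(79.5), np.int64(147)) (np.float64(79.4), np.int64(144))
-12 (np.float64(79.5), np.int64(137)) (np.float64(79.4), np.int64(140))
-6 (np.float64(79.5), np.int64(140)) (np.float64(79.5), np.int64(143))
0 (np.float64(79.4), np.int64(140)) (np.float64(79.3), np.int64(137))
6 (np.float64(79.6), np.int64(130)) (np.float64(79.6), np.int64(142))
12 (np.float64(79.6), np.int64(118)) (np.float64(79.5), np.int64(124))
18 (np.float64(79.3), np.int64(91)) (np.float64(79.5), np.int64(87))
24 (np.float64(79.4), np.int64(84)) (np.float64(79.5), np.int64(80))
30 (np.float64(79.2), np.int64(124)) (np.float64(79.4), np.int64(124))
36 (np.float64(79.3), np.int64(118)) (np.float64(79.4), np.int64(101))
42 (np.float64(79.3), np.int64(94)) (np.float64(79.3), np.int64(69))
48 (np.float64(79.3), np.int64(91)) (np.float64(79.3), np.int64(69))
54 (np.float64(78.0), np.int64(85)) (np.float64(78.1), np.int64(59))
60 (np.float64(78.2), np.int64(59)) (np.float64(78.1), np.int64(40))
66 (np.float64(73.3), np.int64(55)) (np.float64(73.3), np.int64(35))
side walls/case top (np.float64(60.5), np.int64(2003))
```

View pics/w5.png

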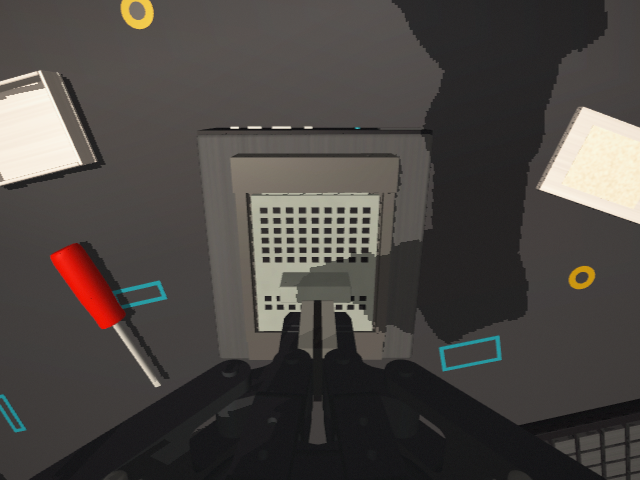

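The cover lies flat: its top reads 79.3–79.6 mm everywhere, about 6 mm above the ledge, with the front under the bar (row 193) and the rear at the latch. The snap was felt and nothing else has moved.

To row units: -0.03 m is -0.04.

creep_tool([
  {"aperture":0.0,"pos":[0,0,-0.04]},
  {"aperture":0.0},
], lines="1,2")

```text
clock: 15.35
eef_pos: [0.5672, 0.2117, 0.2225]
```

```bash
python3 -c "from station import robot;print(robot.sign_off())"
```

```text
the job is handed in; nothing more can be done
None
```

The vent cover is hooked under the bar, snapped under the latch and lying flat in its frame; the job was handed in at about 15 s, with light contact forces throughout and no sign in the last view of any other item having moved.

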